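# Park the loaded tile crate in its bay and shut the catch

## Robot

A 7-joint arm with a two-finger parallel gripper is mounted at the origin on a cart in front of the work surface, level with it; the furniture and walls round the work are solid. World frame = base frame: x ahead of the robot, y to its left, z up, the work surface at z = 0. Lengths are in mm, angles in rad, forces in N, time in s.
With the tool pointing down it reaches from about 400 to 875 mm from the base axis. Payload 19.3 kg.
Tool frame: the origin (TCP) lies between the finger pads; the fingertips stand arm.finger_overhang ahead of it and the grasp point (between the pads) lies 8 mm behind it (arm.finger_overhang is the distance from the TCP to the fingertips, in mm); x points along the fingers, y is the direction in which the jaws open and shut, and the axes are right-handed (so a half turn about x gives the same grasp; the last joint's range is limited). The gripper opens to 85 mm and grips with 20 to 120 N. Pads are 22 mm wide; open, the fingers measure 114 mm over their backs; the gripper's body (76 mm by 85 mm) begins 54 mm behind the grasp point. The pads swing forward as they close: fully open they stand 13 mm farther back than shut.
Start: joints at [-1.32, 0.521, -0.036, 1.599, 0.021, 1.021, -0.113], TCP at [197.097, 593.099, 202.691] pointing down, gripper open.
Joint ranges: [-2.91, 2.91], [-0.3, 2.13], [-1.5, 1.42], [0.17, 2.43], [-1.26, 4.41], [0.16, 1.93], [-2.52, 2.52]. Speed limits (rad/s): [1.89, 1.89, 2.39, 2.39, 3.01, 3.01, 3.01].

## Interface

Orientations are given as a 3x3 rotation matrix whose columns are the frame's x, y, z axes.
In Python, from bench import arm gives the robot as it stands. The module is installed in compiled form; this text tells all that it offers.
- The arm moves only by the tool drive_tool, never from a script. Its arguments are lists of equal length, an entry for each row: "dp": the shift along the tool's x, y, z in mm, a list of three; "twist": the turn about the tool's x in degrees. In form: {"dp": [[x, y, z], ...], "twist": [twist, ...]}. A call has 1 to 20 rows; each row shifts and turns the commanded pose from where the row before left it, along the tool's axes as they then stand; what a row does not reach is not made up. A row lasts 1/8 s, in which the tool goes at most 62.5 mm and 10.7 degrees, less where a joint would pass 70% of its speed; a pose out of reach is approached as far as the arm can. A call with a gripper value outside its range is refused whole. "jaw" is the closure, from -1 (fully open) to 1 (shut), set as the call begins (left out, the last holds). The fingers move at their own pace and stop on an object; "squeeze" is the grip in N (left out, the last holds). Time passes only in rows, so rows that do not move let the fingers close. It gives the time, the measured TCP pose, the force and the opening at its end, in the units of the state.
- arm.sense(): the state, without advancing time (a new reading comes with each control period).
- arm.get_image(name): name is "scene" or "top"; returns (picture, depth): 384x512x3 uint8, red, green, blue; 384x512 float32, mm along the optical axis (not along the pixel's ray), 0 where there is no reading.
- arm.camera_model(name): a dict with "vertical_fov" (degrees; the focal length in pixels is half the picture's height over the tangent of half this angle, whatever the lens; pixels are square), "cx", "cy" (the principal point, pixels), "rvec" (rotation vector, rad) and "tvec" (3), from world to camera coordinates, as OpenCV has them. Camera axes: x right, y down, z forward; pixel columns grow to the right and rows downward; lengths in mm; the calibration is good to about 2 mm. A picture is of the moment at which its call begins. camera_model takes no time and is no camera call.
- arm.job_done(): hands the job in, once; it reports no verdict.
The state is a dict: "clock": time; "q": joint angles; "dq": joint speeds; "tau": joint torques, N m; "position": TCP position; "eef_rot": TCP orientation; "wrist_force": force on the tool from outside, world axes, zero at the start; "moment": the same for the moment, N m; "opening": opening from 0.0 (shut) to 1.0 (fully open).
Only numpy, scipy, OpenCV 4.12 (cv2) and the standard library are available. Lean on these libraries where they do the work, as an engineer would, in place of code of your own. Each camera call takes 0.05 s, during which the arm holds its last target. There are 200 camera calls.

## Task

The crate of bisque tiles is tall, narrow and too heavy to lift: with the fingertips, push it low, on the toe-board at its base, so that it slides along the table without tipping, between the wooden guides of the parking bay until it is fully home against the rubber buffers. Then push the red tab to swing the catch fully across behind the toe-board, so that the crate cannot slide out. Do not lift or tip the crate, leave the other things on the table where they stand, and finish clear of everything.

Things in the scene. Friction and masses are not known exactly. Their poses are not given: they have to be found in the camera images.
- crate: Loaded wooden tile crate, loose, about 0.9 kg, top-heavy: pushed higher than roughly 60 mm it tips instead of sliding. Origin: centre of its underside; x points to its far end (the one that enters the bay first), y left, z up. Its base board, 130 (x) by 132 (y) by 18 mm, lies on the table; along the near edge of it, at x = -65 to -49 mm, stands a toe-board 36 mm high.
- crate_push (a point): Centre of the outer (near) face of the crate's toe-board, 18 mm above the table: where to push, toward the crate's +x. The face is flat, 132 mm wide and 36 mm high.
- crate_top (a point): Top of the tiles in the crate, 218 mm above the table (not to be pushed). They stand in a slatted box 131 mm high on the far part of the base board, from x = -5 to +65 mm of the crate, so 44 mm of the board lie open between toe-board and box. Steel handles stick out 8 mm at the box's left and right sides, 89 to 122 mm up.
- bay: Parking bay screwed to the table. Its origin is where the crate's origin stands when the crate is home, its axes those of the crate then: x into the bay, y left, z up. Two wooden guides, 34 mm high, have their inner faces at y = +-72 mm (6 mm free beside the crate) from x = -25 to +90 mm. Rubber buffers on a 52 mm high back board meet the crate's far edge at x = +65 mm.
- bay_mouth (a point): Middle of the bay's mouth on the table, at x = -76 mm of the bay. From x = -25 mm back to the mouth the guides flare outward, to an inner width of about 185 mm at the mouth.
- catch (a joint): Angle of the catch, a bar that swings level about an upright pin right of the bay's mouth. 0 = shut (a stop): it lies along the bay's +y, about 5 mm behind the toe-board of a crate that is home. At angle q it points from the pin along (-sin q, cos q) in the bay's x, y; the open stop is 2.6. It stays where left (friction 0.1 N m) and cannot shut unless the crate is home.
- catch_hinge (a point): Axis of the catch's pin, at the height of the bar (26 mm above the table); in the bay's frame at x = -76.5, y = -113 mm. It stands on a steel post 30 by 30 mm. The bar is 12 mm thick, lies 19 to 33 mm above the table and reaches 110 mm from the pin.
- catch_tab (a point): Centre of the red upright thumb tab at the end of the catch's bar, 90 mm from the pin and 40 mm above the table. The tab is 34 mm long along the bar, 12 mm thick, and reaches from 18 to 62 mm above the table. Push it on its outer side, the one away from the crate's path, to swing the bar shut.
- rinse_jar: Bystander: small grey rinse-water jar, 54 mm wide, 61 mm high, loose. Origin: centre of its underside.
- lidded_pot: Bystander: small blue pot with a lid, 66 mm wide, 62 mm high, loose. Origin: centre of its underside.
- pounce_pad_1: Bystander: black tied pounce bag, 35 x 39 mm, 40 mm high, loose. Origin: centre of its underside.
- pounce_pad_3: Bystander: black tied pounce bag, 32 x 35 mm, 36 mm high, loose. Origin: centre of its underside.

How it is judged (in metres and radians):
On the way, in this order (a step that is already met when the one before it is completed fails the run):
1. the crate stands fully home in the bay (within 8 mm of the buffers), upright and on the table, with the catch still open (x of crate in the frame of bay between -0.008 and 0.006 m and y of crate in the frame of bay between -0.012 and 0.012 m and angle between the x axis of crate and the x axis of bay, either way round below 0.1 rad and angle between crate's own z axis and vertical below 0.05 rad and value of joint catch above 1 rad), for 0.2 s.
2. the catch is swung shut behind the crate (value of joint catch below 0.14 rad), for 0.2 s.
At the end, for the whole second after the job is handed in: The crate rests upright on the table in the bay, within 8 mm of fully home, within 12 mm of the middle sideways and 0.1 rad of straight, and the catch lies across behind it, within 0.14 rad (8 degrees) of its shut stop (value of joint catch below 0.14 rad and x of crate in the frame of bay between -0.008 and 0.006 m and y of crate in the frame of bay between -0.012 and 0.012 m and angle between the x axis of crate and the x axis of bay, either way round below 0.1 rad and angle between crate's own z axis and vertical below 0.05 rad and height (world z) of crate below 0.005 m and linear speed of crate below 0.01 m/s); the robot touches nothing.
It fails at once if the crate tips by more than 0.14 rad (8 degrees) (angle between crate's own z axis and vertical above 0.14 rad).
It fails at once if the crate is lifted off the table by more than 12 mm (height (world z) of crate above 0.012 m).
It fails at once if a bystander is moved by more than 15 mm (distance of any of rinse_jar, lidded_pot, pounce_pad_1, pounce_pad_3 from where it was at the start of the episode above 0.015 m).
It also fails if it takes over 61 s, if anything falls off the work surface, if the arm or the gripper's body presses on something with over 40 N, if the wrist force passes 120 N, or if a joint passes its speed limit or range.

## Working session

There is one attempt and no reset: what is moved stays moved. The work goes in short steps, Python scripts to look and compute and a tool call to move; the robot and the scene stay as the last step left them, time stands still between calls to the robot, and variables do not carry over. Pictures are saved under pics/ and viewed, about 8 in all and at most 12, crops included, and the job is handed in when it is done.

Besides the shell and the picture viewer there is one more tool, called after "Call:" as name(argument=value, ...), one argument or row to a line, values as JSON. drive_tool: Moves the arm, as the interface text tells. Its arguments: {"type":"object","properties":{"dp":{"type":"array"},"twist":{"type":"array"},"jaw":{"type":"number"},"squeeze":{"type":"number"}},"required":["dp","twist"]}

```bash
mkdir -p pics; cat > h.py <<'E'
import numpy as np, cv2
from bench import arm
def model(n):
    m=arm.camera_model(n); f=192/np.tan(np.radians(m['vertical_fov'])/2)
    R=cv2.Rodrigues(np.array(m['rvec'],float))[0]; return f,m['cx'],m['cy'],R,np.array(m['tvec'],float).ravel()
def cloud(n,d):
    f,cx,cy,R,t=model(n); v,u=np.mgrid[:384,:512]
    P=np.stack([(u-cx)/f*d,(v-cy)/f*d,d],-1); W=(P-t)@R; W[d<=0]=np.nan; return W
def plane(n,u,v,z):
    f,cx,cy,R,t=model(n); r=np.array([(u-cx)/f,(v-cy)/f,1])@R; c=-t@R; return c+r*(z-c[2])/r[2]
def shot(tag):
    for n in('scene','top'):
        p,d=arm.get_image(n); np.savez(f'{tag}_{n}.npz',p=p,d=d); cv2.imwrite(f'pics/{tag}_{n}.png',p[...,::-1])
E
python3 - <<'E'
from h import *
shot('a')
for n in('scene','top'): print(n,{k:np.round(v,3) for k,v in arm.camera_model(n).items()})
s=arm.sense();print(s,arm.finger_overhang)
E
```

```text
scene {'vertical_fov': np.float64(52.696), 'cx': np.float64(256.006), 'cy': np.float64(187.645), 'rvec': array([ 1.812, -0.836,  0.542]), 'tvec': array([-372.56 ,  336.11 ,  662.149])}
top {'vertical_fov': np.float64(43.072), 'cx': np.float64(259.513), 'cy': np.float64(191.479), 'rvec': array([ 2.166, -2.111,  0.182]), 'tvec': array([  -9.852,  610.801, 1637.376])}
{'clock': 0.1, 'q': array([-1.32023582,  0.52198679, -0.03631994,  1.59995263,  0.02118052,
        1.02109964, -0.11275629]), 'dq': array([ 0.00014354, -0.00033915,  0.00148326, -0.00139464, -0.00023154,
       -0.00043728, -0.00052557]), 'tau': array([ 2.43767201e-03, -9.28484201e+01,  1.98363684e+00, -3.70534515e+01,
        1.81126624e-02,  5.35601430e-03,  4.62001151e-05]), 'position': array([196.98179759, 592.78985012, 202.16261846]), 'eef_rot': array([[-2.75859235e-04,  3.15272967e-01,  9.49000991e-01],
       [-1.02577818e-03,  9.49000438e-01, -3.15273081e-01],
       [-9.99999436e-01, -1.06043550e-03,  6.16095946e-05]]), 'wrist_force': array([-0.11648432,  0.08179101, -0.15395915]), 'moment': array([0.02177572, 0.02884781, 0.02881472]), 'opening': 1.0013340618634237} 11.0
```

View pics/a_scene.png

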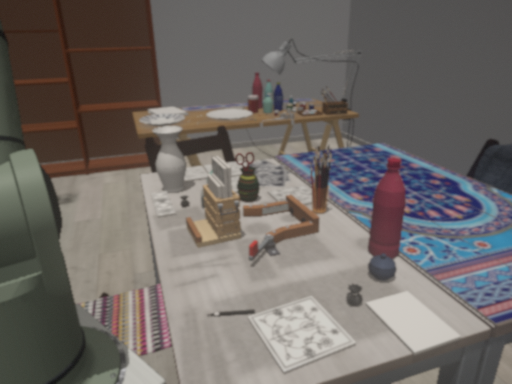

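View pics/a_top.png

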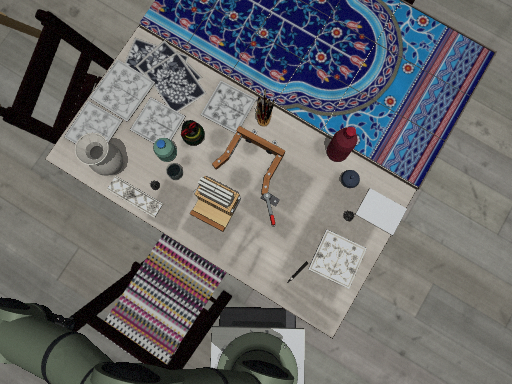

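The scene view shows the crate at about (218,210), the bay behind it at (290,215) and the red tab at (253,246). In the top view the crate is at (215,203), the bay at (255,150) and the tab at (272,218), with the catch open. Next I'll crop in on these.

```bash
python3 - <<'E'
from h import *
z=np.load('a_top.npz');p=z['p'];d=z['d'];W=cloud('top',d)
c=p[120:240,170:300,::-1]; cv2.imwrite('pics/b.png',cv2.resize(c,None,fx=5,fy=5,interpolation=cv2.INTER_CUBIC))
# height classes
Z=W[...,2]; vis=np.clip(Z/220*255,0,255); vis=np.nan_to_num(vis).astype(np.uint8)
cv2.imwrite('pics/bz.png',cv2.resize(cv2.applyColorMap(vis,cv2.COLORMAP_JET)[120:240,170:300],None,fx=5,fy=5,interpolation=cv2.INTER_NEAREST))
tab=(np.abs(Z)<6)[100:300,100:400]; print('table z med',np.nanmedian(Z[220:250,300:310]))
hsv=cv2.cvtColor(p,cv2.COLOR_RGB2HSV)
m=((hsv[...,0]<6)|(hsv[...,0]>174))&(hsv[...,1]>150)&(hsv[...,2]>80); m[:195]=0;m[235:]=0;m[:,:255]=0;m[:,290:]=0
v,u=np.nonzero(m); print('tab px',u.mean(),v.mean(),len(u),np.nanmedian(Z[m]),plane('top',u.mean(),v.mean(),62))
for u,v in((176,172),(350,179),(155,185),(348,216),(165,150),(193,131)): print(u,v,np.round(W[v,u]))
E
```

```text
table z med -0.4211978642821262
tab px 272.3 219.4 30 59.80693905996279 [513.51543976 -40.09262902  62.        ]
176 172 [674. 301.  38.]
350 179 [ 663. -308.   52.]
155 185 [629. 375.  24.]
348 216 [ 536. -305.   30.]
165 150 [737. 331. 100.]
193 131 [834. 252.   8.]
```

View pics/b.png

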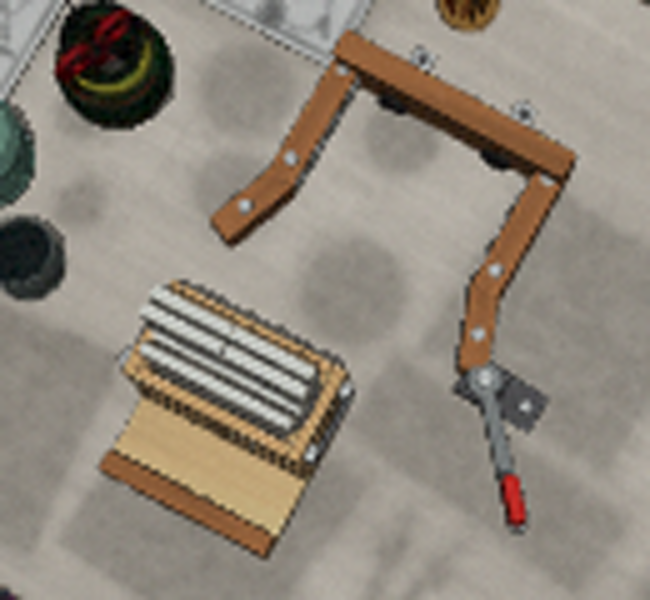

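View pics/bz.png

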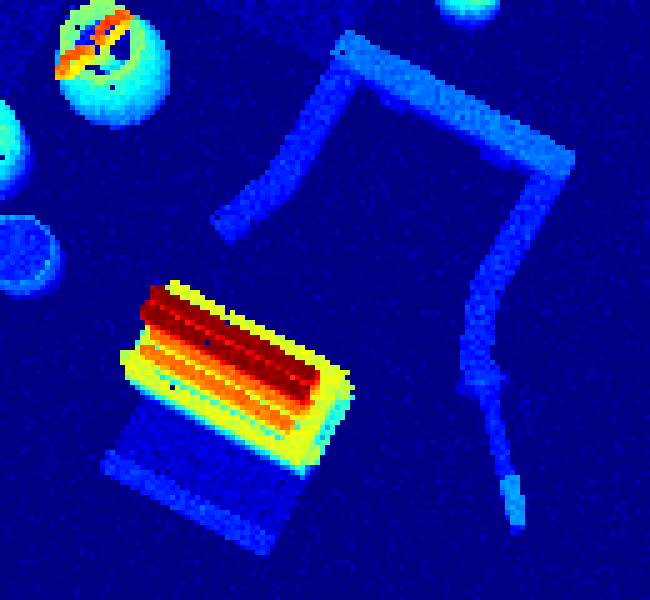

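```bash
cat > meas.py <<'E'
from h import *
def rect(W,Zlo,Zhi,box,name,z):
    # box in px u0,u1,v0,v1
    u0,u1,v0,v1=box; Z=W[...,2]; m=np.zeros(Z.shape,np.uint8); m[v0:v1,u0:u1]=((Z>Zlo)&(Z<Zhi))[v0:v1,u0:u1]
    n,l,st,_=cv2.connectedComponentsWithStats(m); k=1+np.argmax(st[1:,4]); v,u=np.nonzero(l==k)
    P=np.array([plane('top',a,b,z)[:2] for a,b in zip(u,v)],np.float32)
    r=cv2.minAreaRect(P); mu=P.mean(0); ev,E=np.linalg.eigh(np.cov(P.T)); a=np.degrees(np.arctan2(E[1,1],E[0,1]))
    print(name,len(u),'mean',mu.round(1),'rect c',np.round(r[0],1),np.round(r[1],1),'axis deg',round(a,2)); return mu,a,P
E
python3 - <<'E'
from meas import *
W=cloud('top',np.load('a_top.npz')['d'])
rect(W,28,44,(185,228,205,235),'toe',36)
rect(W,80,300,(190,245,170,220),'box',131)
rect(W,44,60,(232,290,122,160),'back',52)
c=lambda x,y,z:plane('top',170+x/5-.4,120+y/5-.4,z)[:2].round(1)
print('pin',c(485,377,36),'tab',c(513,499,62))
print('screws L',c(341,70,34),c(290,157,34),c(245,205,34),'R',c(547,181,34),c(494,270,34),c(478,334,34))
print('toe corners outer',c(101,466,36),c(268,557,36))
print('Linner',c(352,100,34),c(300,182,34),'mouth',c(232,244,34),'Rinner',c(527,185,34),c(472,285,34),'mouthR',c(460,365,34))
print('backboard front', c(358,68,52),c(560,175,52))
E
```

```text
toe 170 mean [507.8 185.4] rect c [507.9 185.5] [131.3  16. ] axis deg 63.8
box 969 mean [583.3 146. ] rect c [583.9 147.7] [152.3  74. ] axis deg 62.54
back 326 mean [793.1   8.6] rect c [792.3   8.1] [186.9  24.3] axis deg 62.39
pin [601.4 -19.2] tab [513.5 -39.8]
screws L [820.8  88.6] [756.1 122.7] [720.3 153.3] R [743.5 -60. ] [678.2 -23.9] [632.1 -13.7]
toe corners outer [531.9 245.7] [471.7 127.6]
Linner [799.   80.1] [738.1 115. ] mouth [691.9 161.3] Rinner [740.2 -45.9] [667.   -8.6] mouthR [609.7  -1.6]
backboard front [817.4  75.8] [743.7 -68.3]
```

Call:
drive_tool(
  dp=[
    [0, -8, 10],
    [0, -17, 23],
    [0, -19, 25.5],
    [0, -19, 25.5],
    [0, -19, 25.5],
    [0, -19, 25.5],
    [0, -19, 25.5],
    [0, -19, 25.5],
    [0, -19, 25.5],
    [0, -19, 25.5],
    [0, -19, 25.5],
    [0, -19, 25.5],
    [0, -19, 25.5],
    [0, -19, 25.5],
    [0, -18, 26],
    [0, -10, 14],
    [0, 0, 0],
    [0, 0, 0],
    [0, 0, 0],
  ],
  twist=[0, 0, 0, 0, 0, 0, 0, 0, 0, 0, 0, 0, 0, 0, 0, 0, 4.3, 4.3, 0],
  jaw=-1,
)

```text
clock: 2.48
position: [467.8, 207.0, 202.6]
eef_rot: [[-0.0, 0.453, 0.891], [-0.0, 0.891, -0.453], [-1.0, -0.0, -0.0]]
wrist_force: [0.2, -0.2, 0.0]
opening: 0.997
```

Call:
drive_tool(
  dp=[
    [12, 0, 0],
    [25, 0, 0],
    [30, 0, 0],
    [30, 0, 0],
    [30, 0, 0],
    [25, 0, 0],
    [16, 0, 0],
    [8, 0, 0],
    [5, 0, 0],
    [4, 0, 0],
    [0, 0, 0],
    [0, -1, 4],
    [0, 0, 5],
    [0, 0, 5],
    [0, 0, 3],
    [0, 0, 3],
    [0, 0, 2],
    [0, 0, 2],
    [0, 0, 2],
    [0, 0, 0],
  ],
  twist=[0, 0, 0, 0, 0, 0, 0, 0, 0, 0, 0, 0, 0, 0, 0, 0, 0, 0, 0, 0],
)

```text
clock: 4.97
position: [490.9, 194.2, 17.7]
eef_rot: [[0.0, 0.454, 0.891], [-0.0, 0.891, -0.454], [-1.0, -0.0, 0.0]]
wrist_force: [1.1, -0.4, 1.0]
opening: 1.0
```

Call:
drive_tool(
  dp=[
    [0, 0, 2],
    [0, 0, 3],
    [0, 2.5, 4],
    [0, 5, 6],
    [0, 5, 6],
    [0, 5, 6],
    [0, 5, 6],
    [0, 5, 6],
    [0, 5, 6],
    [0, 2.5, 3],
    [0, 0, 0],
    [0, 0, 0],
  ],
  twist=[0, 0, 1.5, 3, 3, 3, 3, 3, 3, 1.5, 0, 0],
)

```text
clock: 6.48
position: [550.5, 194.8, 17.7]
eef_rot: [[0.0, 0.743, 0.669], [-0.0, 0.669, -0.743], [-1.0, -0.0, 0.0]]
wrist_force: [-0.8, -0.2, -1.1]
opening: 1.001
```

```bash
cat > look.py <<'E'
import sys; from meas import *
tag=sys.argv[1]; shot(tag); W=cloud('top',np.load(tag+'_top.npz')['d'])
O=np.array([722.5,46.]);th=np.radians(-27.9);ex=np.array([np.cos(th),np.sin(th)]);ey=np.array([-ex[1],ex[0]])
# topmost tiles + box
mu,a,P=rect(W,80,300,(190,300,110,225),'box',131)
b=lambda w:(np.round([(w-O)@ex,(w-O)@ey],1))
print('box mean bay',b(mu),'heading rel deg',round(a-90+27.9,1))
s=arm.sense(); p=s['position'][:2]; z=s['eef_rot'][:2,2]; print('tcp bay',b(p),'head rel',np.degrees(np.arctan2(z[1],z[0]))+27.9,'F',s['wrist_force'].round(1),s['clock'])
p=np.load(tag+'_top.npz')['p'][120:240,170:300,::-1]; cv2.imwrite(f'pics/{tag}c.png',cv2.resize(p,None,fx=5,fy=5,interpolation=cv2.INTER_CUBIC))
E
python3 look.py c
```

```text
box 555 mean [577.3 117.7] rect c [584.8 138.4] [135.3  73.4] axis deg -147.59
box mean bay [-161.8   -4.6] heading rel deg -209.7
tcp bay [-221.7   51. ] head rel -20.077087681385713 F [-1.1 -0.8 -0.4] 6.575
```

View pics/cc.png

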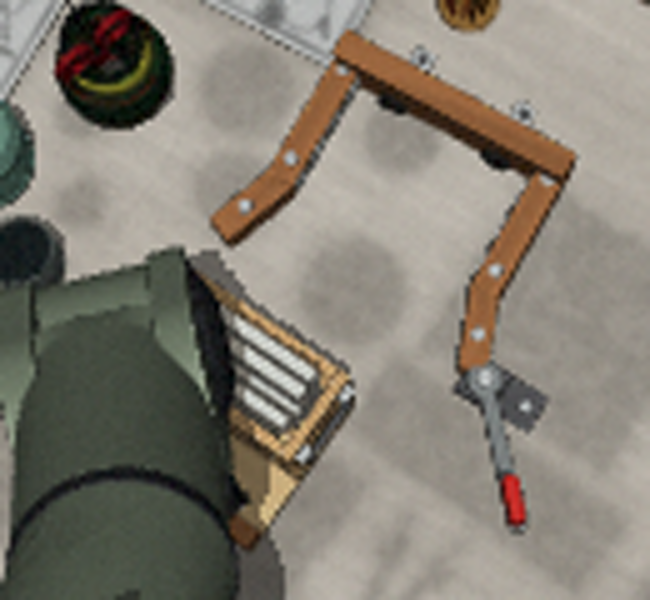

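```bash
python3 - <<'E'
from h import *
p=np.load('c_scene.npz')['p'][140:260,130:290,::-1]
cv2.imwrite('pics/d.png',cv2.resize(p,None,fx=5,fy=5,interpolation=cv2.INTER_CUBIC))
c=lambda x,y,z:plane('top',170+x/5-.4,120+y/5-.4,z)[:2].round(1)
W=cloud('top',np.load('c_top.npz')['d'])
v,u=np.mgrid[180:235,205:245]
for r in range(176,232,4): print(r,' '.join('%4.0f'%x if x==x else '  . ' for x in W[r,214:244:2,2]))
E
```

```text
176    4    0   -2   -1   -7   -4    3    6    0    2    5    2  -13   -2   -4
180  134  131  130   -1   -1    5    5   -7   -1    3   -6    4    0    2    1
184  374  220  224  133  129  130   -8    4    1   -2    2    6   -5    2   -4
188  401  215  184  220  217  213  132  129    5    0   -2   -4    0   -2   -1
192   .   368  203  216  212  186  218  218  218  130  131   10   -5   -3   -5
196  398  385  135  170  170  209  221  221  193  205  136  127  134    0   -3
200  386  104  154  166  166  135  167  173  199  115  134  127  118  104   -0
204  404  129  124  137  113  158  166   97  130  133  112   97    7   .     4
208  451   16   16   85  124  129  131  126  129   88   95   11    2    1   -7
212  437  398   11   20   18   31   83  118  120   18   -8    5  -12    5    7
216  524  162   18   19   15   20   22   15    6    2    5   -2    2    4    8
220  554   .   113    9   15   19   17    0    7   -8  -12   -1    6   -5    2
224  587   43   35   19   17    2   -4   -6   -3    1   -5   -6   -0    4    3
228  592  579   34   27   -6    4    6    3   -6   -3    2    4    4   -4   -1
```

View pics/d.png

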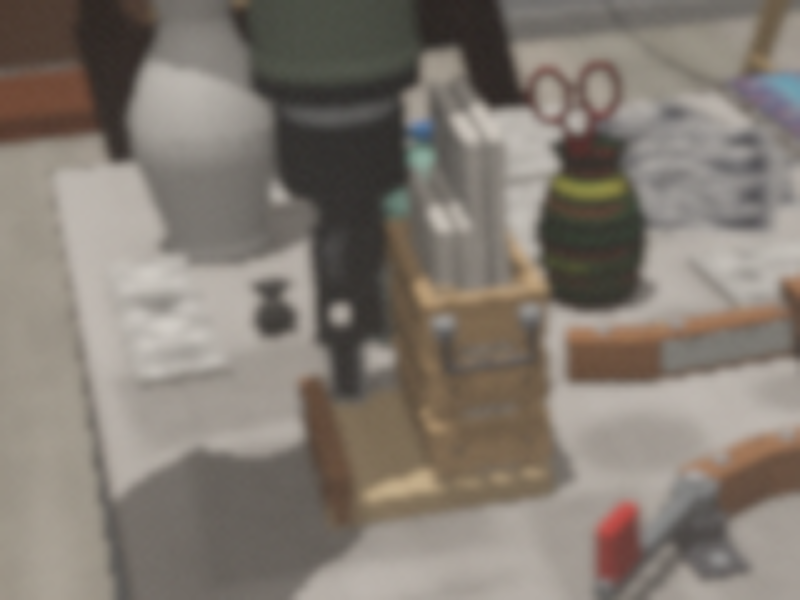

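Call:
drive_tool(
  dp=[
    [0, 0, -4],
    [0, 0, -8],
    [0, 0, -12],
    [0, 0, -15],
    [0, 0, -15],
    [0, 0, -10],
    [-20, 0, 0],
    [-30, 0, 0],
    [-30, 0, -5],
    [-30, 0, -20],
    [-30, 0, -30],
    [0, 0, -40],
    [0, 0, -40],
    [0, 0, -40],
    [0, 0, -30],
    [0, 0, -10],
    [0, 0, 0],
  ],
  twist=[0, 0, 0, 0, 0, 0, 0, 0, 0, 0, 0, 0, 0, 0, 0, 0, 0],
)

```text
clock: 8.7
position: [363.6, 402.3, 157.7]
eef_rot: [[0.0, 0.743, 0.67], [-0.0, 0.67, -0.743], [-1.0, -0.0, 0.0]]
wrist_force: [1.1, 0.0, -0.8]
opening: 1.003
```

```bash
cat >> look.py <<'E'
mu,a,P=rect(W,28,44,(185,260,190,240),'toe',36)
h=(a+180)%180-90; hh=np.radians(h); o=mu+57*np.array([np.cos(hh),np.sin(hh)]); print('toe bay',b(mu),'origin',o.round(1),'bay',b(o),'rel deg',round(h+27.9,1))
E
python3 look.py e
```

```text
box 959 mean [588.8 143.7] rect c [590.2 145.9] [153.8  72.9] axis deg 55.56
box mean bay [-163.9   23.8] heading rel deg -6.5
tcp bay [-482.7  146.6] head rel -20.15373799301362 F [ 1.  -0.5 -0.3] 8.8
toe 164 mean [518.8 192.9] rect c [518.6 192.6] [131.7  16.1] axis deg 56.9
toe bay [-248.8   34.5] origin [566.5 161.8] bay [-192.    29.4] rel deg -5.2
```

View pics/ec.png

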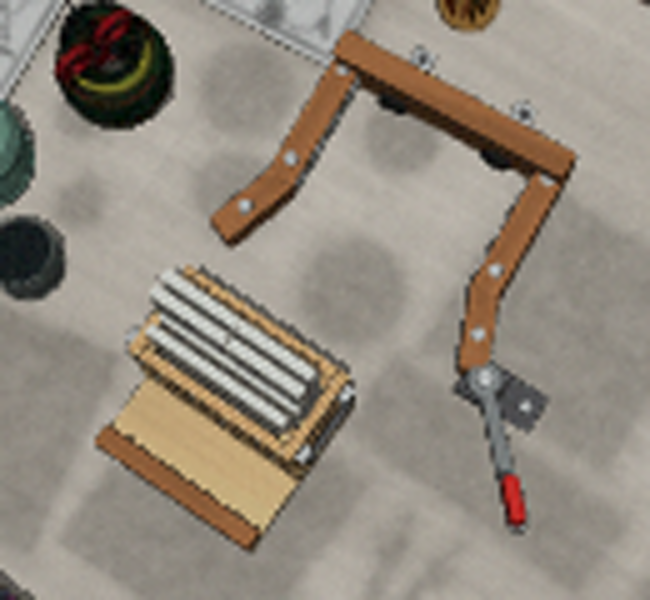

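```bash
python3 - <<'E'
from h import *
f,cx,cy,R,t=model('scene')
T=np.array([550.5,194.8]);y=np.array([.743,.669])
for s in(50,-50):
  for z in(7,20,30,40,60):
    P=R@np.r_[T+s*y,z]+t; u,v=f*P[0]/P[2]+cx,f*P[1]/P[2]+cy; print(s,z,'crop',round((u-130)*5),round((v-140)*5), 'depth',P[2].round())
d=np.load('c_scene.npz')['d']; W=cloud('scene',d)
for x,y_ in((350,385),(345,370),(340,330),(350,395),(365,300),(320,400),(330,480)): print(x,y_,W[140+y_//5,130+x//5].round())
E
```

```text
50 7 crop 376 405 depth 1208.0
50 20 crop 374 386 depth 1203.0
50 30 crop 373 372 depth 1199.0
50 40 crop 372 357 depth 1195.0
50 60 crop 370 328 depth 1188.0
-50 7 crop 357 484 depth 1115.0
-50 20 crop 356 464 depth 1110.0
-50 30 crop 355 448 depth 1106.0
-50 40 crop 353 433 depth 1103.0
-50 60 crop 351 401 depth 1095.0
350 385 [511. 158.  72.]
345 370 [511. 161.  81.]
340 330 [496. 145. 115.]
350 395 [514. 162.  64.]
365 300 [524. 155. 121.]
320 400 [535. 216.  35.]
330 480 [478. 141.  32.]
```

```bash
python3 - <<'E'
from h import *
f,cx,cy,R,t=model('scene')
p=np.load('e_scene.npz')['p'][...,::-1]; 
T=np.array([363.6,402.3]);y=np.array([.743,.67])
def pr(w): P=R@w+t; return f*P[0]/P[2]+cx,f*P[1]/P[2]+cy
u,v=pr(np.r_[T,157.7]);u0,v0=int(u)-50,max(0,int(v)-50); print(u0,v0)
c=cv2.resize(p[v0:v0+80,u0:u0+100],None,fx=6,fy=6,interpolation=cv2.INTER_CUBIC)
for s in(-50,0,50):
  for dz in(-11,0,45):
    a,b=pr(np.r_[T+s*y,157.7+dz]); cv2.circle(c,(int((a-u0)*6),int((b-v0)*6)),3,((0,0,255),(0,255,0),(255,0,0))[(dz>=0)+(dz>0)],-1)
cv2.imwrite('pics/f.png',c)
E
```

```text
51 133
```

View pics/f.png

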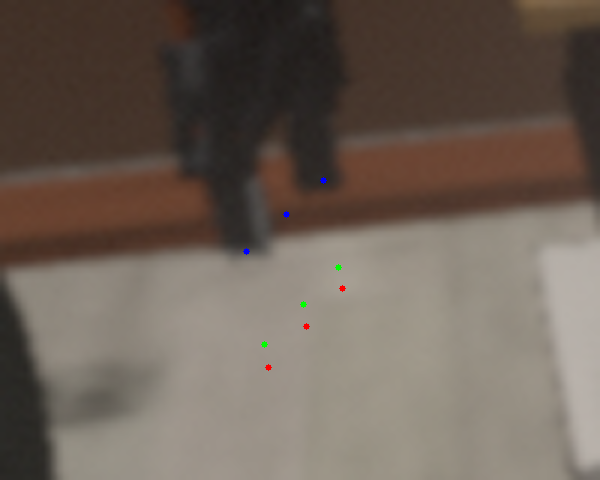

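```bash
python3 - <<'E'
from h import *
for n in('scene',):
  W=cloud(n,np.load(f'e_{n}.npz')['d']).reshape(-1,3); T=np.array([363.6,402.3,157.7]);y=np.array([.743,.67,0]);z=np.array([.67,-.743,0])
  D=W-T; L=np.c_[D@y,D@z,D[:,2]]
  L=L[(np.abs(L[:,0])<70)&(np.abs(L[:,1])<40)&(L[:,2]>-100)&(L[:,2]<150)]
  for lo in range(-60,140,10):
    q=L[(L[:,2]>=lo)&(L[:,2]<lo+10)]
    if len(q): print(n,lo,len(q),'y',q[:,0].min().round(),q[:,0].max().round(),'z',q[:,1].min().round(),q[:,1].max().round())
E
```

```text
scene 40 37 y -56.0 47.0 z -11.0 11.0
scene 50 62 y -60.0 48.0 z -11.0 11.0
scene 60 61 y -58.0 50.0 z -12.0 12.0
scene 70 59 y -59.0 49.0 z -12.0 11.0
scene 80 55 y -69.0 66.0 z -13.0 14.0
scene 90 63 y -69.0 66.0 z -12.0 15.0
scene 100 75 y -70.0 64.0 z -12.0 17.0
scene 110 88 y -70.0 67.0 z -15.0 18.0
scene 120 90 y -70.0 70.0 z -14.0 20.0
scene 130 119 y -70.0 60.0 z -14.0 20.0
```

Measurement shows that the fingertips sit about 42 mm above the reported TCP with the jaws open. That put my first push at about 60 mm, above the toe-board. I'll correct the height and re-approach.

Call:
drive_tool(
  dp=[
    [0, 0, 0],
    [0, 0, 0],
    [0, -7, 15],
    [0, -15, 30],
    [0, -17, 39],
    [0, -17, 39],
    [0, -17, 39],
    [0, -12, 26],
    [0, -5, 12],
    [0, 0, 0],
    [15, 0, 0],
    [30, 0, 0],
    [30, 0, 0],
    [30, 0, 0],
    [30, 0, 0],
    [20, 0, 0],
    [12, 0, 0],
    [8, 0, 0],
    [5, 0, 0],
    [0, 0, 0],
  ],
  twist=[-7.3, -7.4, 0, 0, 0, 0, 0, 0, 0, 0, 0, 0, 0, 0, 0, 0, 0, 0, 0, 0],
)

```text
clock: 11.3
position: [481.6, 217.4, -22.2]
eef_rot: [[0.0, 0.549, 0.836], [0.0, 0.836, -0.549], [-1.0, 0.0, 0.0]]
wrist_force: [0.2, 0.4, 0.7]
opening: 1.002
```

```bash
cat > tip.py <<'E'
import sys; from h import *
tag=sys.argv[1]; shot(tag); W=cloud('scene',np.load(tag+'_scene.npz')['d']).reshape(-1,3); s=arm.sense(); T=s['position']; R=s['eef_rot']
p=np.load(tag+'_scene.npz')['p'].reshape(-1,3); L=(W-T)@R; k=(np.abs(L[:,0]+42)<70)&(np.abs(L[:,1])<62)&(np.abs(L[:,2])<13)&(p.max(1)<90); L=L[k]
print(T,s['wrist_force'],s['clock'],'lowest dark finger pts: z',np.sort((W[k])[:,2])[:12].round(),'n',k.sum())
E
python3 tip.py g
```

```text
[481.79061189 217.42800417 -21.87778773] [-0.27150215 -0.01031452 -0.76061854] 11.4 lowest dark finger pts: z [22. 23. 23. 26. 26. 26. 27. 27. 28. 28. 28. 29.] n 87
```

Call:
drive_tool(
  dp=[
    [4, 0, 0],
    [4, 0, 0],
    [0, 0, 5],
    [0, 0, 6],
    [0, 0, 5],
    [0, 0, 3],
    [0, 0, 3],
    [0, 0, 3],
    [0, 0, 3],
    [0, 0, 3],
    [0, 0, 2],
  ],
  twist=[0, 0, 0, 0, 0, 0, 0, 0, 0, 0, 0],
)

```text
clock: 12.78
position: [508.0, 200.0, -30.3]
eef_rot: [[-0.002, 0.548, 0.837], [0.001, 0.837, -0.548], [-1.0, -0.001, -0.002]]
wrist_force: [-8.8, 5.0, 5.6]
opening: 1.002
```

Call:
drive_tool(
  dp=[
    [0, 1.7, 4],
    [0, 3.3, 5],
    [0, 5, 6],
    [0, 5, 6],
    [0, 5, 6],
    [0, 5, 6],
    [0, 5, 6],
    [0, 3.3, 4],
    [0, 1.7, 2],
    [0, 0, 0],
  ],
  twist=[1, 2, 3, 3, 3, 3, 3, 2, 1, 0],
)

```text
clock: 14.02
position: [565.5, 195.9, -30.3]
eef_rot: [[-0.001, 0.812, 0.584], [0.001, 0.584, -0.812], [-1.0, -0.0, -0.001]]
wrist_force: [-2.3, 4.1, 2.5]
opening: 1.0
```

```bash
sed -i "s/^mu,a,P=rect(W,28/if 1:\n  pass\n&/" look.py; python3 look.py i; python3 - <<'E'
from h import *
# fit box upper-right visible corner etc via scene cloud: toe-board top points and box
W=cloud('scene',np.load('i_scene.npz')['d']); p=np.load('i_scene.npz')['p']
cv2.imwrite('pics/is.png',cv2.resize(p[140:260,130:290,::-1],None,fx=5,fy=5))
a=cv2.imread('pics/ic.png'); b=cv2.imread('pics/is.png')[:600]
cv2.imwrite('pics/i2.png',np.hstack([cv2.resize(a[100:600],(400,308)),cv2.resize(b[100:600,150:750],(400,308))]))
E
```

```text
box 910 mean [624.6 106.8] rect c [627.5 110.8] [156.7  71.4] axis deg -147.26
box mean bay [-114.9    7.9] heading rel deg -209.4
tcp bay [-208.8   59. ] head rel -26.353030695514207 F [-2.8  4.6  1.2] 14.125
toe 33 mean [535.9 148.6] rect c [537.3 150.5] [34.1 13.4] axis deg -150.39
toe bay [-212.9    3.3] origin [564.1  99. ] bay [-164.8  -27.3] rel deg -32.5
```

View pics/i2.png

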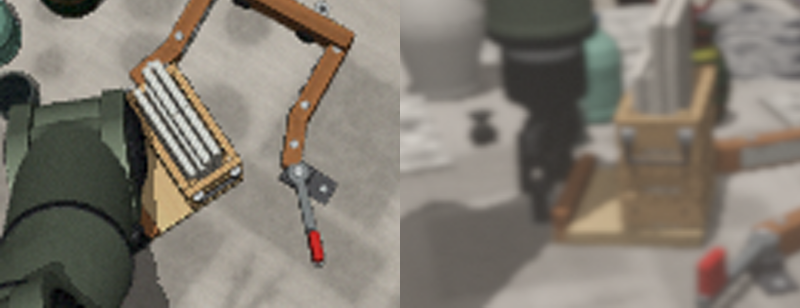

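Call:
drive_tool(
  dp=[
    [0, 0, 2],
    [0, -1.7, 3],
    [0, -3.4, 5],
    [0, -4.3, 6.2],
    [0, -4.3, 6.2],
    [0, -4.3, 6.2],
    [0, -4.3, 6.2],
    [0, -4.3, 6.2],
    [0, -4.3, 6.2],
    [0, -4.3, 6.2],
    [0, -4.3, 6.2],
    [0, -3.4, 4],
    [0, -1, 2],
    [0, 0, 0],
  ],
  twist=[0, -1, -2, -2.6, -2.6, -2.6, -2.6, -2.6, -2.6, -2.6, -2.6, -2, -0.6, 0],
)

```text
clock: 15.88
position: [583.6, 118.7, -30.4]
eef_rot: [[-0.001, 0.467, 0.884], [0.0, 0.884, -0.467], [-1.0, -0.001, -0.001]]
wrist_force: [-4.6, 2.5, 3.8]
opening: 0.998
```

```bash
python3 look.py j
```

```text
box 742 mean [676.   60.3] rect c [673.   70.4] [150.1  77.1] axis deg 54.56
box mean bay [-47.8  -9.1] heading rel deg -7.5
tcp bay [-156.8   -0.7] head rel 0.048305063049436825 F [-4.4  1.8  4.3] 15.975
toe 8 mean [577.3  57.3] rect c [577.2  56.7] [14.6  4.9] axis deg 51.3
toe bay [-133.6  -58. ] origin [621.8  21.6] bay [-77.6 -68.7] rel deg -10.8
```

View pics/jc.png

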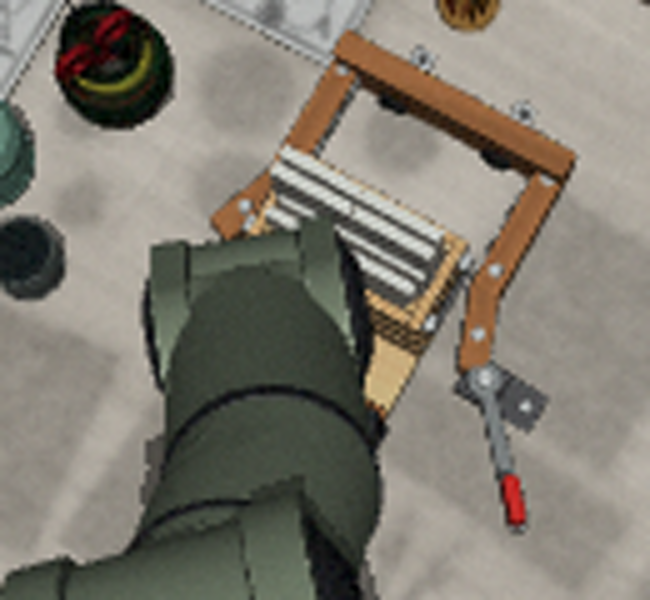

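Call:
drive_tool(
  dp=[
    [0, 0, 3],
    [0, 0, 5],
    [0, 0, 6],
    [0, 0, 6],
    [0, 0, 6],
    [0, 0, 6],
    [0, 0, 6],
    [0, 0, 6],
    [0, 0, 6],
    [0, 0, 6],
    [0, 0, 6],
    [0, 0, 5],
    [0, 0, 3],
    [0, 0, 2],
    [0, 0, 0],
  ],
  twist=[0, 0, 0, 0, 0, 0, 0, 0, 0, 0, 0, 0, 0, 0, 0],
)

```text
clock: 17.85
position: [647.0, 85.6, -30.5]
eef_rot: [[-0.002, 0.467, 0.884], [0.0, 0.884, -0.467], [-1.0, -0.0, -0.002]]
wrist_force: [-6.4, 4.4, 4.7]
opening: 0.998
```

```bash
python3 look.py k
```

```text
box 662 mean [741.1  23.3] rect c [736.8  37.1] [150.7  81.6] axis deg 50.54
box mean bay [ 27.1 -11.4] heading rel deg -11.6
tcp bay [-85.2  -0.4] head rel 0.05117043727877757 F [-6.3  3.4  4.6] 17.95Traceback (most recent call last):
  File "look.py", line 12, in <module>
    mu,a,P=rect(W,28,44,(185,260,190,240),'toe',36)
           ~~~~^^^^^^^^^^^^^^^^^^^^^^^^^^^^^^^^^^^^
  File "meas.py", line 5, in rect
    n,l,st,_=cv2.connectedComponentsWithStats(m); k=1+np.argmax(st[1:,4]); v,u=np.nonzero(l==k)
                                                      ~~~~~~~~~^^^^^^^^^^
    return _wrapfunc(a, 'argmax', axis=axis, out=out, **kwds)
    return bound(*args, **kwds)
ValueError: attempt to get argmax of an empty sequence
```

About 9 mm remain, so I'll push gently until the buffers take the load.

Call:
drive_tool(
  dp=[
    [0, 0, 2],
    [0, 0, 2],
    [0, 0, 2],
    [0, 0, 1],
    [0, 0, 1],
    [0, 0, 0],
  ],
  twist=[0, 0, 0, 0, 0, 0],
)

```text
clock: 18.7
position: [653.9, 81.9, -30.4]
eef_rot: [[-0.002, 0.467, 0.884], [0.001, 0.884, -0.467], [-1.0, -0.001, -0.002]]
wrist_force: [-7.9, 4.7, 5.7]
opening: 1.001
```

Call:
drive_tool(
  dp=[
    [0, 0, 1],
    [0, 0, 1],
    [0, 0, 1],
    [0, 0, 0],
  ],
  twist=[0, 0, 0, 0],
)

```text
clock: 19.2
position: [654.7, 81.5, -30.6]
eef_rot: [[-0.006, 0.467, 0.884], [0.001, 0.884, -0.467], [-1.0, -0.002, -0.006]]
wrist_force: [-18.9, 8.1, 15.2]
opening: 0.996
```

Call:
drive_tool(
  dp=[
    [0, 0, -2],
    [0, 0, -6],
    [0, 0, -12],
    [0, 0, -18],
    [0, 0, -18],
    [0, 0, -10],
    [-15, 0, 0],
    [-30, 0, 0],
    [-30, -5, 0],
    [-20, -15, 0],
    [-5, -30, 0],
    [0, -35, 0],
    [0, -35, 5],
    [0, -35, 10],
    [0, -30, 7],
    [0, -15, 4],
    [0, -6, 2],
    [0, 0, 0],
  ],
  twist=[0, 0, 0, 0, 0, 0, 0, 0, 0, 0, 0, 0, 0, 0, 0, 0, 0, 0],
)

```text
clock: 21.45
position: [528.1, -84.0, 69.9]
eef_rot: [[0.0, 0.467, 0.884], [0.0, 0.884, -0.467], [-1.0, 0.0, 0.0]]
wrist_force: [-0.1, -0.5, 0.2]
opening: 0.999
```

```bash
sed -i 's/(185,260,190,240)/(200,285,150,200)/' look.py; python3 look.py l
```

```text
box 1014 mean [744.3  32.3] rect c [744.4  33.2] [150.2  83.1] axis deg 59.39
box mean bay [25.7 -1.9] heading rel deg -2.7
tcp bay [-111.3 -205.3] head rel 0.08938386268739862 F [ 0.2 -0.3  0.2] 21.55
toe 276 mean [668.9 -28.3] rect c [670.5 -29.4] [ 39.1 166.7] axis deg 162.85
toe bay [-12.6 -90.8] origin [685.7  26.1] bay [-23.2 -34.8] rel deg 100.7
```

View pics/lc.png

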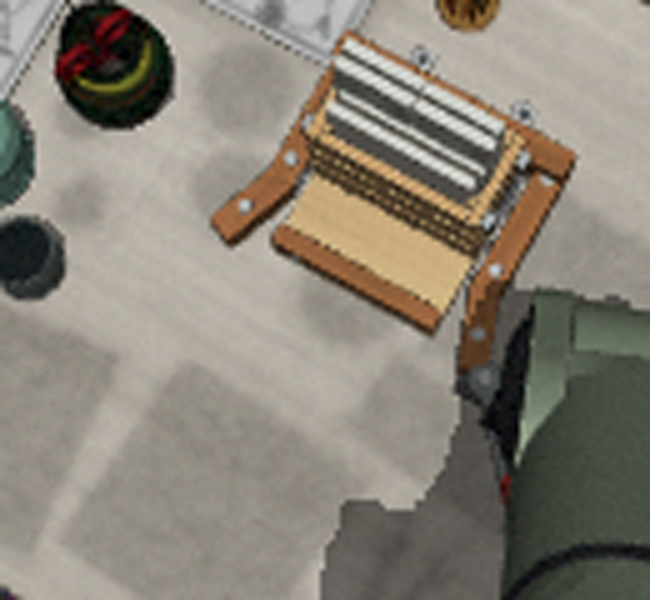

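Call:
drive_tool(
  dp=[
    [0, 0, 0],
    [0, 0, 0],
    [0, 0, 0],
    [0, 0, 0],
    [10, 0, 0],
    [15, 0, 0],
    [12, 0, 0],
    [8, 0, 0],
    [6, 0, 0],
    [5, 0, 0],
    [0, 0, 0],
  ],
  twist=[0, 0, 0, 0, 0, 0, 0, 0, 0, 0, 0],
  jaw=1,
)

```text
clock: 22.92
position: [527.7, -84.5, 13.5]
eef_rot: [[-0.0, 0.468, 0.884], [-0.0, 0.884, -0.468], [-1.0, -0.0, -0.0]]
wrist_force: [1.7, -0.1, 0.1]
opening: 0.001
```

```bash
python3 tip.py m; python3 - <<'E'
from h import *
O=np.array([722.5,46.]);th=np.radians(-27.9);ex=np.array([np.cos(th),np.sin(th)]);ey=np.array([-ex[1],ex[0]])
c=lambda x,y,z:plane('top',170+x/5-.4,120+y/5-.4,z)[:2]
for w in(c(273,243,36),c(436,333,36)): print('toe corner bay',((w-O)@ex).round(1),((w-O)@ey).round(1))
W=cloud('scene',np.load('m_scene.npz')['d']).reshape(-1,3); s=arm.sense(); L=(W-s['position'])@s['eef_rot']
L=L[(np.abs(L[:,1])<45)&(np.abs(L[:,2])<16)&(L[:,0]<10)&(L[:,0]>-120)]; L=L[np.argsort(-L[:,0])]
for lo in range(-110,10,10):
  q=L[(L[:,0]>=lo)&(L[:,0]<lo+10)]
  if len(q): print(lo,len(q),q[:,1].min().round(),q[:,1].max().round(),q[:,2].min().round(),q[:,2].max().round())
W=cloud('top',np.load('m_top.npz')['d']);p=np.load('m_top.npz')['p']
cv2.imwrite('pics/m2.png',cv2.resize(np.load('m_scene.npz')['p'][190:290,190:320,::-1],None,fx=5,fy=5))
E
```

```text
[527.86403118 -84.51363552  13.89851398] [-0.08611517 -0.12001404 -0.42739851] 23.025 lowest dark finger pts: z [24. 24. 25. 25. 26. 27. 28. 29. 29. 29. 31. 31.] n 294
toe corner bay -66.5 62.5
toe corner bay -66.2 -69.2
-110 33 -43.0 44.0 -16.0 -2.0
-100 47 -45.0 41.0 -16.0 10.0
-90 57 -41.0 40.0 -15.0 11.0
-80 42 -32.0 35.0 -15.0 10.0
-70 20 -15.0 13.0 -13.0 5.0
-60 37 -16.0 4.0 -12.0 5.0
-50 33 -15.0 5.0 -12.0 6.0
-40 26 -14.0 5.0 -13.0 8.0
-30 4 -7.0 -5.0 -5.0 3.0
-20 5 43.0 45.0 -16.0 -12.0
-10 1 44.0 44.0 -15.0 -15.0
```

View pics/m2.png

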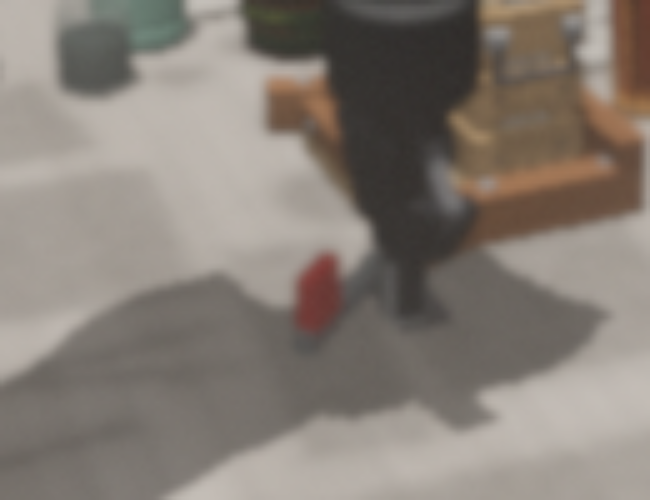

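Call:
drive_tool(
  dp=[
    [4, 0, 0],
    [0, 6.7, -8],
    [0, 6.7, -8.3],
    [0, 9.2, -10.2],
    [0, 9.3, -10.3],
    [0, 10.6, -6.5],
    [0, 10.7, -6.4],
    [0, 11.5, -3.4],
    [0, 11.6, -3.4],
    [0, 10.5, -0.8],
    [0, 10.5, -0.9],
    [0, 10.9, 1.8],
    [0, 11, 1.9],
    [0, 10.6, 4.8],
    [0, 10.7, 4.8],
    [0, 9.4, 7.9],
    [0, 9.4, 7.9],
    [0, 7.2, 10.5],
    [0, 7.1, 10.6],
    [0, 0, 0],
  ],
  twist=[0, 0, 0, 0, 0, 0, 0, 0, 0, 0, 0, 0, 0, 0, 0, 0, 0, 0, 0, 0],
)

```text
clock: 25.52
position: [602.9, 72.7, 9.6]
eef_rot: [[0.001, 0.468, 0.884], [0.0, 0.884, -0.468], [-1.0, 0.001, 0.001]]
wrist_force: [-1.0, 0.7, 0.7]
opening: -0.003
```

```bash
cat > tab.py <<'E'
import sys; from h import *
tag=sys.argv[1]; shot(tag)
O=np.array([722.5,46.]);th=np.radians(-27.9);ex=np.array([np.cos(th),np.sin(th)]);ey=np.array([-ex[1],ex[0]])
b=lambda w:np.round([(w[:2]-O)@ex,(w[:2]-O)@ey],1)
for n in('scene','top'):
  z=np.load(f'{tag}_{n}.npz');p=z['p'];W=cloud(n,z['d']);hsv=cv2.cvtColor(p,cv2.COLOR_RGB2HSV)
  m=((hsv[...,0]<6)|(hsv[...,0]>174))&(hsv[...,1]>130)&(W[...,2]>15)&(W[...,2]<75)&(np.hypot(W[...,0]-601,W[...,1]+19)<125)
  if m.sum():
    c=np.median(W[m],0); r=b(c)-[-76.5,-113.6]; print(n,m.sum(),c.round(),'rel pin',r,'q~',np.arctan2(-r[0],r[1]).round(3))
s=arm.sense();print('tcp bay',b(s['position']),s['position'].round(1),s['wrist_force'].round(1),s['clock'])
E
python3 tab.py n
```

```text
scene 24 [614.  59.  54.] rel pin [-24.9  74.2] q~ 0.324
tcp bay [-119.1  -32.9] [601.8  72.6   9.6] [ 0.3 -0.4 -0.3] 25.625
```

Call:
drive_tool(
  dp=[
    [0, 2.9, 7.2],
    [0, 2.9, 7.3],
    [0, 1.2, 5],
    [0, 1.1, 5],
    [0, 0, 1],
    [0, 0, 1],
    [0, 0, 0],
    [0, 0, 0],
  ],
  twist=[0, 0, 0, 0, 0, 0, 0, 0],
)

```text
clock: 26.62
position: [628.3, 68.0, 9.6]
eef_rot: [[-0.001, 0.467, 0.884], [0.0, 0.884, -0.467], [-1.0, -0.0, -0.001]]
wrist_force: [-5.4, 2.6, 1.7]
opening: 0.003
```

```bash
python3 tab.py o
```

```text
scene 17 [634.  49.  52.] rel pin [-2.8 75.4] q~ 0.037
tcp bay [-93.5 -24.7] [628.3  68.    9.6] [-5.7  3.4  3.1] 26.725
```

Call:
drive_tool(
  dp=[
    [0, 0, 1],
    [0, 0, 0.5],
    [0, 0, 0],
    [0, 0, 0],
  ],
  twist=[0, 0, 0, 0],
)

```text
clock: 27.22
position: [628.3, 68.0, 9.5]
eef_rot: [[-0.004, 0.467, 0.884], [0.001, 0.884, -0.467], [-1.0, -0.001, -0.004]]
wrist_force: [-14.2, 5.4, 8.8]
opening: -0.003
```

At the stop: the force rose and the tool didn't move. Retreating.

Call:
drive_tool(
  dp=[
    [0, 0, -2],
    [0, 0, -5],
    [0, 0, -12],
    [0, 0, -20],
    [0, 0, -20],
    [-10, 0, -10],
    [-25, 0, 0],
    [-35, 0, 0],
    [-35, 0, 0],
    [-35, 0, 0],
    [-25, 15, 0],
    [-10, 30, -10],
    [0, 35, -15],
    [0, 35, -15],
    [0, 35, -15],
    [0, 30, -10],
    [0, 20, 0],
    [0, 8, 0],
    [0, 0, 0],
    [0, 0, 0],
  ],
  twist=[0, 0, 0, 0, 0, 0, 0, 0, 0, 0, 0, 0, 0, 0, 0, 0, 0, 0, 0, 0],
)

```text
clock: 29.72
position: [609.2, 312.2, 185.0]
eef_rot: [[0.0, 0.469, 0.883], [-0.0, 0.883, -0.469], [-1.0, -0.0, 0.0]]
wrist_force: [-0.3, -0.4, -0.6]
opening: 0.001
```

```bash
python3 tab.py r; python3 - <<'E'
from meas import *
O=np.array([722.5,46.]);th=np.radians(-27.9);ex=np.array([np.cos(th),np.sin(th)]);ey=np.array([-ex[1],ex[0]])
W=cloud('top',np.load('r_top.npz')['d']);W0=cloud('top',np.load('a_top.npz')['d'])
X=(W[...,:2]-O)@ex;Y=(W[...,:2]-O)@ey;Z=W[...,2]
for y0 in range(-55,50,15):
  m=(np.abs(Y-y0)<8)&(Z>28)&(Z<44)&(X>-75)&(X<-30); print('toe y',y0,m.sum(),'mean x',X[m].mean().round(1) if m.any() else None)
m=(Z>115)&(X>-60)&(X<110)&(abs(Y)<110); print('box mean',X[m].mean().round(1),Y[m].mean().round(1),'tile top max',np.nanpercentile(Z[m],98))
p=np.load('r_top.npz')['p'].astype(int);p0=np.load('a_top.npz')['p'].astype(int)
for u,v in((176,172),(350,179),(155,185),(348,216)):
  print((u,v),'change',np.abs(p-p0)[v-8:v+9,u-8:u+9].mean().round(1),np.nanmean(np.abs(Z-W0[...,2])[v-8:v+9,u-8:u+9]).round(1))
E
```

```text
scene 47 [636.  58.  51.] rel pin [-5.2 83.9] q~ 0.062
top 42 [641.  61.  60.] rel pin [-2.2 88.5] q~ 0.025
tcp bay [-224.8  182.5] [609.2 312.5 185. ] [-1.  -0.1  0.4] 29.825
toe y -55 27 mean x -60.9
toe y -40 24 mean x -59.7
toe y -25 19 mean x -58.8
toe y -10 22 mean x -58.9
toe y 5 21 mean x -58.6
toe y 20 22 mean x -59.3
toe y 35 20 mean x -58.7
box mean 20.3 -4.5 tile top max 221.4821951031223
(176, 172) change 24.8 59.2
(350, 179) change 4.9 4.4
(155, 185) change 60.3 652.0
(348, 216) change 7.0 4.7
```

```bash
python3 - <<'E'
import numpy as np
from bench import arm
a=np.load('a_top.npz')['p'].astype(int);b=np.load('l_top.npz')['p'].astype(int)
for u,v in((176,172),(155,185)): print(np.abs(a-b)[v-8:v+9,u-8:u+9].mean())
print(arm.job_done())
E
```

```text
5.862745098039215
8.006920415224913
the job is handed in; nothing more can be done
None
```

The crate is home in the bay, the catch is shut behind it, and I handed the job in at about 30 s with the arm clear.

**What I did:** I pushed the crate by its toe-board with the open fingertips about 12 mm up, in an S-curve to bring it into line. It ran straight in until the buffers pushed back at about 20 N. I then closed the jaws and swung the catch by its red tab to its stop.

**Last checks:**
- **Crate:** about 2 mm short of fully home, about 3 mm right of the middle, straight and upright.
- **Catch:** 0.03 rad from shut in the top view and 0.06 rad in the scene view; the limit is 0.14.
- **Bystanders:** the blue pot and the far pounce bag looked unmoved in the last picture. The arm hid the jar and the other bag there; they looked unmoved just before I worked the catch. I judged this by comparing pictures, not by measuring positions.
- **Arm:** the wrist force read about zero.

**What disagreed:**
- **Fingertip height:** the fingertips sit about 42 mm above the reported tool position when open and about 30 mm when shut, not 11 mm ahead of it.
- **First push:** because of that offset it went over the toe-board at about 60 mm and nudged the box, turning the crate about 6 degrees. It did not visibly tip, and I corrected the height and the path.
- **Picture count:** I viewed 12 pictures, the limit, against the 8 planned. The final checks therefore rest on depth and colour measurements only.

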